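# Seat a cabinet rail in the jig and throw the toggle clamp

## Task

With the fingertips only, push the wooden cabinet rail along its channel in the jig until its end sits fully home against the stop block. Then flip the toggle clamp's handle over past its centre so that it snaps shut and the clamp's pad presses on the rail. Do not lift or pick up anything, keep the clamp open until the rail is home, and leave the other things where they are.

Things in the scene. Friction and masses are not known exactly. Their poses are not given: they have to be found in the camera images.
- jig: grey laminated jig board, 220 (x) x 440 (y) x 18 mm, fixed to the table. Origin: centre of its underside, on the table top. Its own x points broadly away from the robot, its y along the rail's channel towards the stop block. The channel's centre line is at jig x = -50 mm; it is bounded by two wooden strips 12 mm high and 12 mm wide, 64 mm apart, from jig y = -80 to +190 mm; the board's top is at jig z = 18 mm
- stop_face (a point): centre line point on the stop block's face that the rail must meet, 12 mm above the board top (jig -50, 190, 30 mm); axes as the jig's. The block is 88 mm wide, 28 mm thick, 36 mm high
- slat: the cabinet rail: a plain light wood bar 60 (x) x 280 (y) x 24 mm, about 0.26 kg, lying loose in the channel (2 mm play each side), short of the stop block. Origin: centre of its underside; y along its length, as the jig's y (within about 1 degree)
- slat_head (a point): centre of the rail's end face (rail 0, +140, 12 mm) that meets the stop_face point when home
- slat_tail (a point): centre of the rail's other end face (rail 0, -140, 12 mm), the end to push in the jig's +y direction; it always lies clear of the strips
- clamp: steel toggle clamp's fixed body, bolted on the jig board on the far side of the channel; base 56 x 50 mm, side plates to 56 mm above the board. Origin: centre of its underside on the board top; axes nearly as the jig's, -x towards the rail
- clamp_hinge (a point): the handle's hinge, at clamp (5, 0, 50) mm; the axis runs along the clamp's y
- clamp_handle (a joint): handle angle, rad: 0 open (the handle leans 0.85 rad from vertical to the clamp's +x, away from the rail), 1.0 shut (leans 0.15 rad past vertical towards -x). A spring drives it to whichever end is nearer: dead centre is at 0.5; pushed level at the ball it needs about 8 N to start and less towards the centre, then it snaps shut by itself, and back open if let go before the centre
- handle_ball (a point): centre of the 28 mm diameter black ball at the end of the handle, 105 mm from the hinge; the handle below it is a 19 mm round black grip. With the clamp open the ball stands about 137 mm above the table, shut about 172 mm; push it towards the clamp's -x from its far side
- clamp_arm: the clamp's steel arm, 60 mm from its pivot to the spindle with a rubber pad 18 mm wide; stands about 1.2 rad up from level (tip 110 mm above the board) while the clamp is open and swings down on the rail as the handle shuts, where the sprung pad presses on it with about 4 N. Origin: the arm's pivot at clamp (-12, 0, 45) mm
- screw_jar: glass screw jar with steel cap, 48 mm wide, 60 mm high, standing on the jig board; leave alone. Origin: centre of underside
- offcut: wood offcut 50 x 45 x 24 mm lying on the jig board; leave alone. Origin: centre of underside
- screwdriver: screwdriver lying on the table; leave alone. Origin: centre of underside
- hammer: hammer lying on the table; leave alone. Origin: centre of underside
- glue: white glue bottle, 56 mm wide, 120 mm high, on the table left of the jig; leave alone. Origin: centre of underside
- tape: tape measure, 65 x 36 x 60 mm, on the table; leave alone. Origin: centre of underside
- tray: open cardboard tray 120 x 160 x 40 mm on the table; leave alone. Origin: centre of underside

How it is judged:
By the outcome, as a careful person would: the job done as asked, in the order asked, and still so for the second after the job is handed in, with the robot touching nothing.
It also fails if it takes over 53 s, if anything falls off the work surface, if the arm or the gripper's body presses on something with over 40 N, if the wrist force passes 120 N, or if a joint passes its speed limit or range.

## Robot

A 6-joint arm with a two-finger parallel gripper is mounted at the origin on the work surface. World frame = base frame: x ahead of the robot, y to its left, z up, the work surface at z = 0. Lengths are in m, angles in rad, forces in N, time in s.
With the tool pointing down it reaches from about 0.325 to 0.85 m from the base axis. Payload 15.5 kg.
Tool frame: the origin (TCP) lies on the centre line of the jaws, within the pads' length; the fingertips stand 8 mm ahead of it and the grasp point (between the pads) lies 11 mm behind it (ctrl.nose_length is the distance from the TCP to the fingertips, in m); z points along the fingers, y is the direction in which the jaws open and shut (so a half turn about z gives the same grasp; the last joint's range is limited). The gripper opens to 91 mm and grips with 3 to 60 N. Pads are 32 mm wide; open, the fingers measure 118 mm over their backs; the gripper's body (76 mm by 178 mm) begins 60 mm behind the grasp point.
Start: joints at [-1.333, 0.494, 1.345, -0, 1.302, -0.096], TCP at [0.204, -0.591, 0.222] pointing down, gripper open.
Joint ranges: [-2.91, 2.91], [-0.82, 2.16], [0.22, 2.67], [-1.22, 4.37], [0.12, 2.79], [-3.08, 3.08]. Speed limits (rad/s): [1.89, 1.89, 2.57, 3.01, 3.01, 3.01].

## Interface

Orientations are given as a unit quaternion [w, x, y, z].
In Python, from bench import ctrl, viewer gives the robot as it stands.
- The arm moves only by the shell command python3 -m jog 'ROWS' [FORCE]. ROWS is JSON, a list of rows, each a list of 5 numbers: the finger opening in cm, from 0 to 9.12, then the shift along the world's x, y, z in cm, then the turn about the world's z in rad. In form: [[gripper, tx, ty, tz, spin], ...]. A call has 1 to 10 rows; each row is the pose to reach, as a shift and turn from the pose commanded when the call began; what a row does not reach only later rows make up. A row lasts 1/10 s, in which the tool goes at most 50 mm and 8.59 degrees, less where a joint would pass 70% of its speed; a pose out of reach is approached as far as the arm can. A call with a gripper value outside its range is refused whole. The fingers move at their own pace and stop on an object; FORCE is the grip in N (left out, the last holds). Time passes only in rows, so rows that repeat a pose let the fingers close. It gives the time, the measured TCP pose, the force and the opening at its end, in the units of the state.
- ctrl.state(): the state, without advancing time (a new reading comes with each control period).
- viewer.capture(name): name is "scene" or "side" or "wrist"; returns a dict with "frame" (384x512x3 uint8, red, green, blue), "intrinsics" (3x3 intrinsics, pixels), "R" (3x3) and "t" (3): a world point X has camera coordinates R X + t; the wrist camera has in their place "T_tool_cam" (4x4, takes a point from camera to tool coordinates, whose origin is the TCP and whose axes are the flange's). Camera axes: x right, y down, z forward; pixel columns grow to the right and rows downward; lengths in m; the calibration is good to about 2 mm. The wrist camera is an equidistant fisheye: a pixel r from the principal point sees the ray r / f radians off the axis. A picture is of the moment at which its call begins: read the wrist's pose just before it. There is no depth.
- ctrl.close_job(): hands the job in, once; it reports no verdict.
The state is a dict: "t": time; "joint_positions": joint angles; "dq": joint speeds; "effort": joint torques, N m; "tool_pos": TCP position; "ee_rot": TCP orientation; "force": force on the tool from outside, world axes, zero at the start; "ft_torque": the same for the moment, N m; "opening": finger opening in m.
Only numpy, scipy, OpenCV 4.12 (cv2) and the standard library are available. Lean on these libraries where they do the work, as an engineer would, in place of code of your own. Each camera call takes 0.05 s, during which the arm holds its last target.

## Working session

There is one attempt and no reset: what is moved stays moved. The work goes in short steps, Python scripts to look and compute and a shell command to move; the robot and the scene stay as the last step left them, time stands still between calls to the robot, and variables do not carry over. Pictures are saved under pics/ and viewed, and the job is handed in when it is done.

```bash
mkdir -p pics; ls
python3 - <<'E'
from bench import ctrl, viewer
import cv2,json
print(ctrl.state(), ctrl.nose_length)
for n in ("scene","side","wrist"):
    c=viewer.capture(n); cv2.imwrite(f"pics/{n}0.png",c["frame"][:,:,::-1])
    print(n,{k:v.tolist() if hasattr(v,'tolist') else v for k,v in c.items() if k!="frame"})
E
```

```text
pics
{'t': 0.0, 'joint_positions': array([-1.33349345e+00,  4.94213022e-01,  1.34612433e+00, -2.34320112e-05,
        1.30247416e+00, -9.54761092e-02]), 'dq': array([ 9.67409005e-05, -1.42601294e-03,  1.81628692e-03, -2.39402672e-04,
       -1.22228560e-03,  6.23158711e-04]), 'effort': array([-3.12218319e-03, -8.78828645e+01, -3.81851828e+01,  7.05439411e-02,
        5.34662814e-02, -1.30160313e-05]), 'tool_pos': array([ 0.20409389, -0.5903561 ,  0.221322  ]), 'ee_rot': array([-6.07094814e-04,  9.86188477e-01,  1.65625833e-01, -5.44467938e-05]), 'force': array([ 0.74991708, -0.00633084,  0.61740661]), 'ft_torque': array([ 0.00286386, -0.02534603,  0.011169  ]), 'opening': 0.09124506522698009} 0.008
scene {'intrinsics': [[358.3791210307303, 0.0, 258.8548267510435], [0.0, 358.3791210307303, 195.0532380847114], [0.0, 0.0, 1.0]], 'R': [[-0.7786539124919593, 0.6270454655595998, -0.022628934621608476], [0.42250773048812224, 0.4973172965465189, -0.7577352599908742], [-0.46388069828215606, -0.5995744246353463, -0.6521696152723253]], 't': [0.3785758856955841, -0.12572574640780168, 1.2655872874364815]}
side {'intrinsics': [[395.7841256883738, 0.0, 248.14379861341033], [0.0, 395.7841256883738, 189.06908089132887], [0.0, 0.0, 1.0]], 'R': [[-0.811664762381872, -0.5840675784291122, -0.008085625240637979], [-0.37067551998925524, 0.5257183041215232, -0.7656500007133055], [0.4514421030301387, -0.6184539825561336, -0.6432065757376733]], 't': [0.40605529210339636, 0.2755110223428484, 1.2102331655193097]}
wrist {'intrinsics': [[297.3186396354542, 0.0, 257.15103021874654], [0.0, 297.3186396354542, 190.95877161444207], [0.0, 0.0, 1.0]], 'T_tool_cam': [[-0.0001248887603901442, -0.964047761076953, -0.2657289949653779, 0.075185080618025], [0.9999996097938758, 0.0001119911460164353, -0.000876281962628028, 0.0007661231450707406], [0.0008745369588197187, -0.265729000714065, 0.9640473709131783, -0.16239142881495344], [0.0, 0.0, 0.0, 1.0]]}
```

View pics/scene0.png

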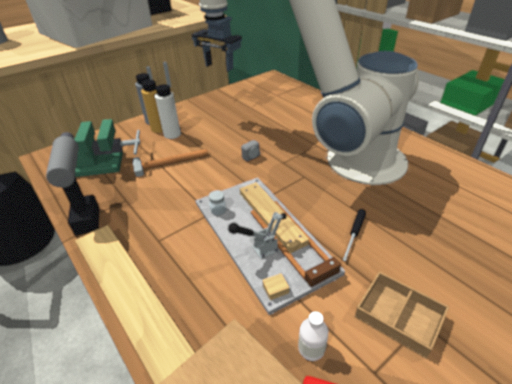

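View pics/side0.png

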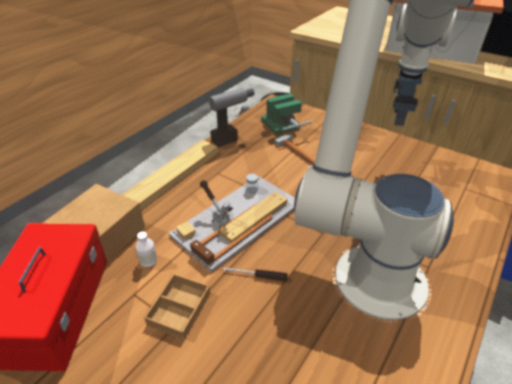

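View pics/wrist0.png

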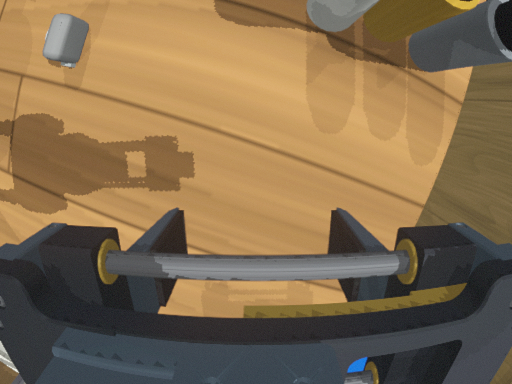

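The scene view shows the jig at about (270,240), the brown stop block at (320,270), the rail tail at (250,190), the handle ball at (234,229) and the jar at (216,200). I'll enlarge this area.

Run:
```python
import cv2
a=cv2.imread("pics/scene0.png")[165:315,185:355]; cv2.imwrite("pics/scene0z.png",cv2.resize(a,None,fx=4,fy=4,interpolation=cv2.INTER_CUBIC)[:600,:800])
a=cv2.imread("pics/side0.png")[165:275,160:310]; cv2.imwrite("pics/side0z.png",cv2.resize(a,None,fx=5,fy=5,interpolation=cv2.INTER_CUBIC)[:600,:800])
```

```text
(no output)
```

View pics/scene0z.png

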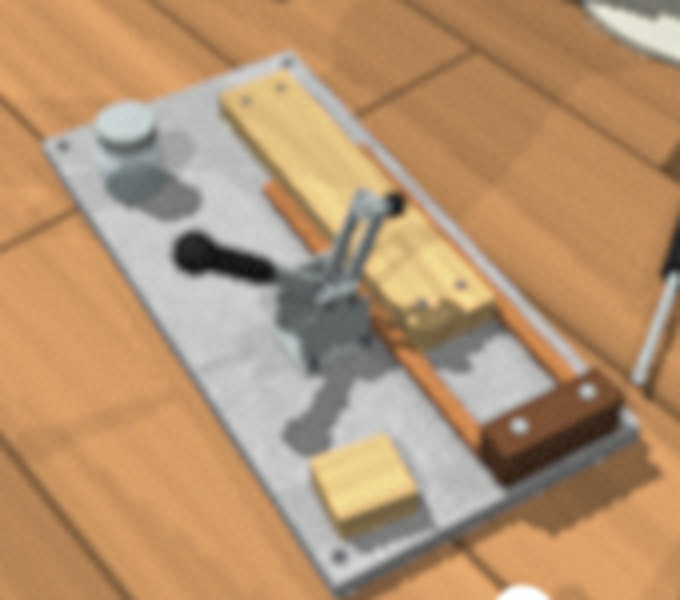

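View pics/side0z.png

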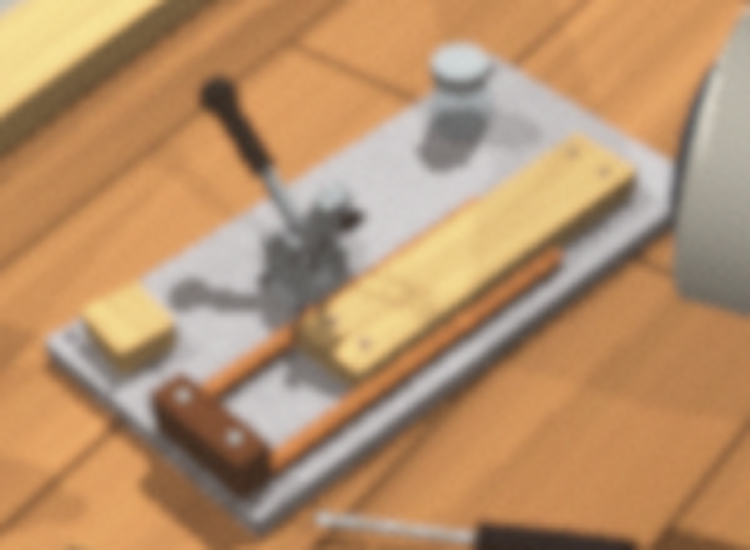

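The enlarged views give the board corners, rail corners, ball and stop block. I'll cast rays from these pixels and check the results against the stated sizes.

```bash
cat > h.py <<'E'
import numpy as np, cv2
S=dict(K=np.array([[358.379,0,258.855],[0,358.379,195.053],[0,0,1]]),R=np.array([[-0.7786539124919593,0.6270454655595998,-0.022628934621608476],[0.42250773048812224,0.4973172965465189,-0.7577352599908742],[-0.46388069828215606,-0.5995744246353463,-0.6521696152723253]]),t=np.array([0.3785758856955841,-0.12572574640780168,1.2655872874364815]))
D=dict(K=np.array([[395.784,0,248.144],[0,395.784,189.069],[0,0,1]]),R=np.array([[-0.811664762381872,-0.5840675784291122,-0.008085625240637979],[-0.37067551998925524,0.5257183041215232,-0.7656500007133055],[0.4514421030301387,-0.6184539825561336,-0.6432065757376733]]),t=np.array([0.40605529210339636,0.2755110223428484,1.2102331655193097]))
def ray(c,p):
    d=c['R'].T@np.linalg.solve(c['K'],[p[0],p[1],1]); return -c['R'].T@c['t'],d/np.linalg.norm(d)
def plane(c,p,z):
    o,d=ray(c,p); return o+d*(z-o[2])/d[2]
def tri(ps,pd):
    P=[c['K']@np.c_[c['R'],c['t']] for c in (S,D)]
    X=cv2.triangulatePoints(P[0],P[1],np.array(ps,float).reshape(2,1),np.array(pd,float).reshape(2,1)).ravel(); return X[:3]/X[3]
def proj(c,X):
    q=c['K']@(c['R']@np.asarray(X)+c['t']); return q[:2]/q[2]
sz=lambda u,v:(185+(u+.5)/4-.5,165+(v+.5)/4-.5)
dz=lambda u,v:(160+(u+.5)/5-.5,165+(v+.5)/5-.5)
E
python3 - <<'E'
from h import *
np.set_printoptions(precision=4,suppress=True)
cs={'far-y':(46,145),'near-y':(291,54),'near+y':(637,428),'far+y':(336,583)}
cd={'far-y':(490,52),'near+y':(258,520),'far+y':(50,348),'near-y':(675,187)}
for k in cs: print('board',k,plane(S,sz(*cs[k]),.018),plane(D,dz(*cd[k]),.018))
rs={'tail far':(221,97),'tail near':(284,70),'head near':(497,303),'head far':(408,325)}
rd={'tail far':(580,135),'tail near':(635,175),'head near':(352,368),'head far':(302,328)}
for k in rs: print('rail',k,plane(S,sz(*rs[k]),.042),plane(D,dz(*rd[k]),.042))
print('ball',tri(sz(193,252),dz(219,97)))
print('jar',plane(S,sz(127,120),.078),plane(D,dz(461,62),.078))
for k,a in dict(lf=(485,437),ln=(614,377)).items(): print('stop top front',k,plane(S,sz(*a),.054))
for k,a in dict(f=(190,378),n=(270,447)).items(): print('stop top front',k,plane(D,dz(*a),.054))
E
```

```text
board far-y [ 0.585  -0.1812  0.018 ] [ 0.5896 -0.1891  0.018 ]
board near-y [ 0.3729 -0.1477  0.018 ] [ 0.3865 -0.1348  0.018 ]
board near+y [0.4439 0.2809 0.018 ] [0.4395 0.2799 0.018 ]
board far+y [0.6543 0.2444 0.018 ] [0.6479 0.249  0.018 ]
rail tail far [ 0.4654 -0.1165  0.042 ] [ 0.461 -0.12   0.042]
rail tail near [ 0.4084 -0.1111  0.042 ] [ 0.4044 -0.1054  0.042 ]
rail head near [0.4535 0.1674 0.042 ] [0.4556 0.1626 0.042 ]
rail head far [0.5101 0.1443 0.042 ] [0.5049 0.1533 0.042 ]
ball [0.6268 0.0836 0.1373]
jar [ 0.556  -0.1031  0.078 ] [ 0.557  -0.1033  0.078 ]
stop top front lf [0.5408 0.2441 0.054 ]
stop top front ln [0.4502 0.2621 0.054 ]
stop top front f [0.5278 0.238  0.054 ]
stop top front n [0.4493 0.2527 0.054 ]
```

The measurements hold up: the board comes out at about 212 x 435 mm, the rail at 58 x 274 mm, and the ball height at 137 mm. The jig's yaw is about -0.163 rad, the rail tail is at (0.435, -0.113), and the gap to the stop is about 85 mm. I'll move with closed jaws to behind the tail, staying high.

```bash
python3 -m jog '[[0,2.3,4.5,0,-0.1],[0,4.5,9,0,-0.2],[0,6.8,13.5,0,-0.3],[0,9,18,0,-0.4],[0,11.3,22.5,0,-0.496],[0,13.6,27,0,-0.496],[0,15.8,31.4,-1,-0.496],[0,18,36,-3,-0.496],[0,20.3,40.4,-5,-0.496],[0,22.4,44.2,-7,-0.496]]'
python3 -m jog '[[0,0,0,0,0],[0,0,0,0,0],[0,0,0,0,0]]'
python3 - <<'E'
from bench import ctrl, viewer
import cv2,numpy as np
s=ctrl.state();print(s['tool_pos'],s['ee_rot'],s['force'],s['t'],s['opening'])
out=[]
for n in ("scene","side","wrist"):
    c=viewer.capture(n); f=c["frame"][:,:,::-1]; cv2.imwrite(f"pics/{n}1.png",f)
E
```

```text
t: 1.15
tool_pos: [0.4251, -0.1538, 0.1551]
ee_rot: [0.0, 0.997, -0.082, 0.0]
force: [0.9, -1.2, 0.5]
opening: 0.014
t: 1.45
tool_pos: [0.4244, -0.1562, 0.1557]
ee_rot: [0.0, 0.997, -0.082, 0.0]
force: [0.6, -0.3, -0.0]
opening: 0.0003
[ 0.42444371 -0.15623344  0.15567999] [ 1.81859286e-04  9.96659977e-01 -8.16628805e-02  1.75753910e-04] [ 0.60332045 -0.27235962 -0.02907127] 1.45 0.00034385076144827074
```

View wrist.

View pics/wrist1.png

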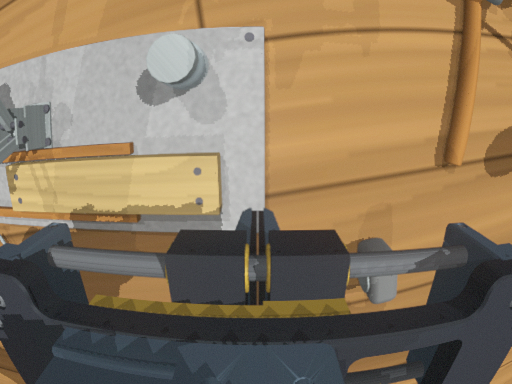

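View pics/scene1.png

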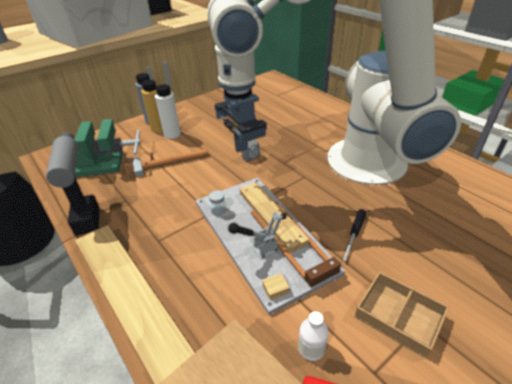

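The wrist view shows the rail's tail edge from (219,153) to (220,213), the head at about (8,165)–(12,210), and the tape measure at (378,270). I'll cast these through the fisheye model.

```bash
cat >> h.py <<'E'
from scipy.spatial.transform import Rotation as Rr
KW=(297.3186,257.151,190.9588)
TC=np.array([[-0.0001248887603901442,-0.964047761076953,-0.2657289949653779,0.075185080618025],[0.9999996097938758,0.0001119911460164353,-0.000876281962628028,0.0007661231450707406],[0.0008745369588197187,-0.265729000714065,0.9640473709131783,-0.16239142881495344],[0,0,0,1]])
def wplane(pos,q,p,z):
    f,cx,cy=KW; v=np.array([p[0]-cx,p[1]-cy]); r=np.linalg.norm(v); th=r/f
    d=np.r_[np.sin(th)*v/r,np.cos(th)]
    R=Rr.from_quat(np.r_[q[1:],q[0]]).as_matrix()
    o=pos+R@TC[:3,3]; d=R@TC[:3,:3]@d
    return o+d*(z-o[2])/d[2]
E
python3 - <<'E'
from h import *
np.set_printoptions(precision=4,suppress=True)
p=np.array([.42444371,-.15623344,.15567999]);q=np.array([1.8e-4,.99666,-.08166288,1.7e-4])
for k,u,z in [('tail far',(219,153),.042),('tail near',(220,213),.042),('head far',(6,165),.042),('head near',(11,210),.042),('board -y far',(264,27),.018),('jar cap',(171,59),.078),('tape',(370,242),.06),('tape r',(395,275),.06),('tape l',(362,262),.06)]:
    print(k,wplane(p,q,u,z))
E
```

```text
tail far [ 0.4659 -0.1273  0.042 ]
tail near [ 0.4071 -0.1166  0.042 ]
head far [0.5078 0.1475 0.042 ]
head near [0.4503 0.1633 0.042 ]
board -y far [ 0.5835 -0.19    0.018 ]
jar cap [ 0.5549 -0.1071  0.078 ]
tape [ 0.3573 -0.2609  0.06  ]
tape r [ 0.3096 -0.2908  0.06  ]
tape l [ 0.3358 -0.2517  0.06  ]
```

The tail is at about (0.4355, -0.121). I'll lower so the fingertips are about 9 mm above the board and behind the tail.

```bash
python3 -m jog '[[0,0.6,0.3,-4,0],[0,0.6,0.3,-8,0],[0,0.6,0.3,-11,0],[0,0.6,0.3,-12.1,0],[0,0.6,0.3,-12.1,0],[0,0.6,0.3,-12.1,0]]'
python3 - <<'E'
from bench import ctrl, viewer
import cv2,numpy as np
s=ctrl.state();print(s['tool_pos'],s['ee_rot'],s['force'],s['t'])
c=viewer.capture("wrist"); cv2.imwrite("pics/wrist2.png",c["frame"][:,:,::-1])
a=viewer.capture("scene")["frame"][140:290,185:355,::-1]; cv2.imwrite("pics/scene2z.png",cv2.resize(a,None,fx=4,fy=4,interpolation=cv2.INTER_CUBIC))
E
```

```text
t: 2.2
tool_pos: [0.4309, -0.1531, 0.0354]
ee_rot: [0.0, 0.997, -0.082, 0.0]
force: [-1.2, -0.5, 0.6]
opening: 0.0001
[ 0.43085778 -0.15312345  0.03537839] [ 1.88205626e-04  9.96646966e-01 -8.18204636e-02  4.49079092e-04] [-1.217757   -0.52660521  0.64388537] 2.2
```

View pics/wrist2.png

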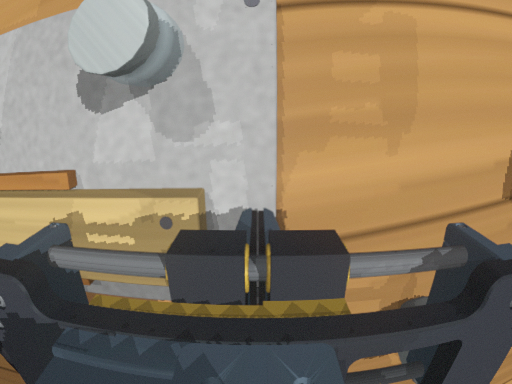

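View pics/scene2z.png

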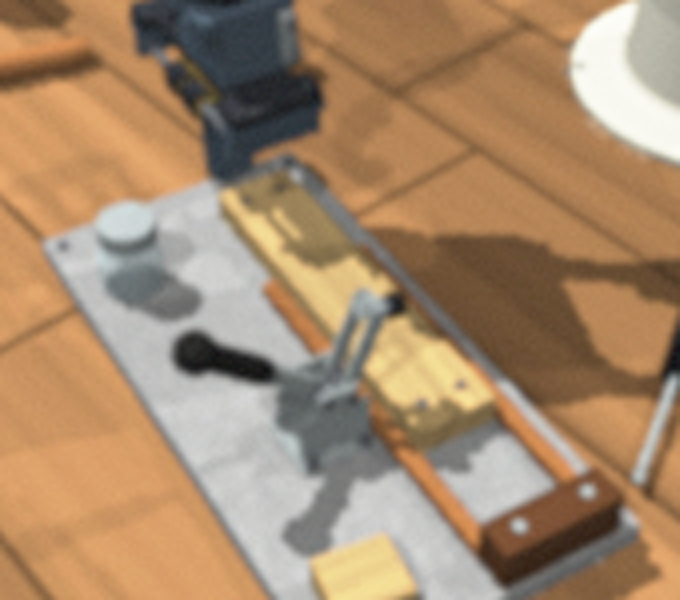

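The fingers stand about 15 mm behind the tail at (205,240) and are in line with the rail. I'll push along (0.162, 0.987).

```bash
python3 -m jog '[[0,0.1,0.6,0,0],[0,0.18,1.1,0,0],[0,0.25,1.5,0,0],[0,0.33,2,0,0],[0,0.41,2.5,0,0],[0,0.49,3,0,0],[0,0.57,3.5,0,0],[0,0.66,4,0,0],[0,0.74,4.5,0,0],[0,0.82,5,0,0]]'
python3 -m jog '[[0,0.08,0.5,0,0],[0,0.16,1,0,0],[0,0.25,1.5,0,0],[0,0.33,2,0,0],[0,0.41,2.5,0,0],[0,0.45,2.8,0,0],[0,0.49,3,0,0],[0,0.49,3,0,0]]'
python3 - <<'E'
from bench import ctrl, viewer
import cv2,numpy as np
s=ctrl.state();print(s['tool_pos'],s['ee_rot'],s['force'],s['t'])
a=viewer.capture("scene")["frame"][165:315,185:355,::-1]; cv2.imwrite("pics/scene3z.png",cv2.resize(a,None,fx=4,fy=4,interpolation=cv2.INTER_CUBIC))
E
```

```text
t: 3.3
tool_pos: [0.4388, -0.1022, 0.0344]
ee_rot: [0.0, 0.997, -0.082, 0.0]
force: [-0.2, -3.8, 4.3]
opening: 0.0004
t: 4.1
tool_pos: [0.4434, -0.0722, 0.0343]
ee_rot: [-0.0, 0.997, -0.081, -0.0]
force: [-0.5, 0.6, 0.6]
opening: 0.0006
[ 0.44342904 -0.07217402  0.03430429] [-1.39548903e-04  9.96677730e-01 -8.14459688e-02 -1.91973594e-04] [-0.48915799  0.551298    0.55255274] 4.1
```

View pics/scene3z.png

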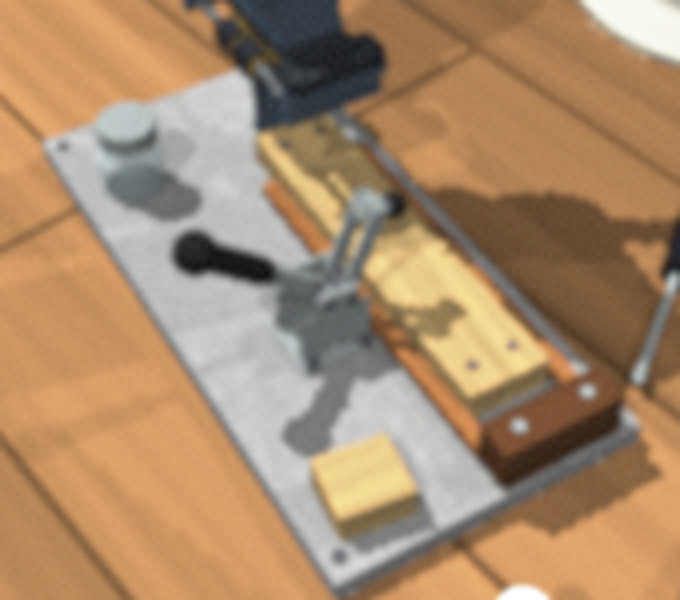

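The rail is moving straight. Its head is now at zoom (475,403)–(549,360), roughly 20 mm short of the stop. I'll continue slowly and watch the force.

```bash
python3 -m jog '[[0,0.06,0.4,0,0],[0,0.12,0.7,0,0],[0,0.16,1,0,0],[0,0.2,1.2,0,0],[0,0.22,1.35,0,0],[0,0.25,1.5,0,0],[0,0.25,1.5,0,0]]'
python3 -m jog '[[0,0.02,0.1,0,0],[0,0.03,0.2,0,0],[0,0.05,0.3,0,0],[0,0.05,0.3,0,0]]'
python3 - <<'E'
from bench import ctrl, viewer
import cv2,numpy as np
s=ctrl.state();print(s['tool_pos'],s['force'],s['t'])
a=viewer.capture("scene")["frame"][165:315,185:355,::-1]; cv2.imwrite("pics/scene4z.png",cv2.resize(a,None,fx=4,fy=4,interpolation=cv2.INTER_CUBIC))
E
```

```text
t: 4.85
tool_pos: [0.4461, -0.0573, 0.0344]
ee_rot: [-0.0, 0.997, -0.081, 0.0]
force: [-0.3, -0.0, -0.1]
opening: 0.0002
t: 5.25
tool_pos: [0.4466, -0.0545, 0.0344]
ee_rot: [-0.0, 0.997, -0.081, 0.0]
force: [0.8, -0.3, -0.1]
opening: 0.0006
[ 0.4465718  -0.05445334  0.03441591] [ 0.80380476 -0.32092382 -0.14428538] 5.25
```

View pics/scene4z.png

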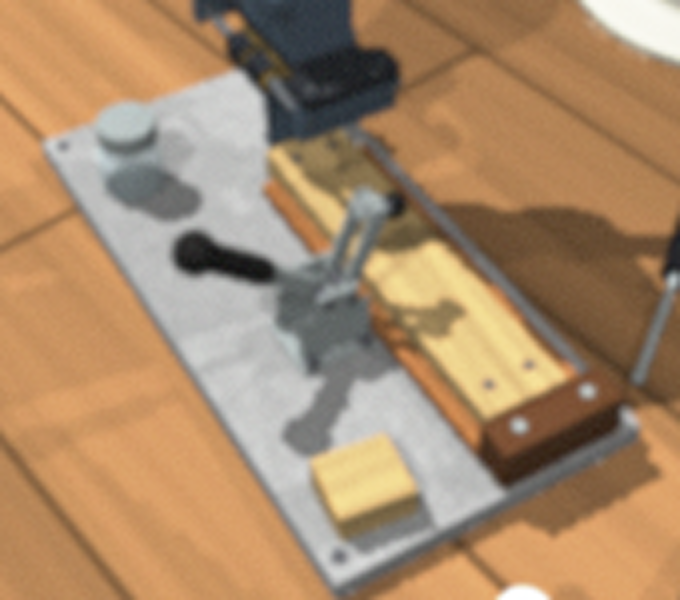

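The head is about to disappear behind the stop's top edge. I'll go on in steps of 1 to 3 mm until the force shows contact.

```bash
python3 -m jog '[[0,0.02,0.1,0,0],[0,0.03,0.2,0,0],[0,0.05,0.3,0,0]]'
python3 -m jog '[[0,0.02,0.1,0,0],[0,0.03,0.2,0,0]]'
python3 -m jog '[[0,0.02,0.1,0,0],[0,0.03,0.2,0,0]]'
```

```text
t: 5.6
tool_pos: [0.4471, -0.0515, 0.0344]
ee_rot: [0.0, 0.997, -0.082, -0.0]
force: [-0.1, -2.3, -0.3]
opening: 0.0004
t: 5.8
tool_pos: [0.4474, -0.0494, 0.0344]
ee_rot: [0.0, 0.997, -0.081, 0.0]
force: [0.1, -0.6, -0.1]
opening: 0.0003
t: 6.0
tool_pos: [0.4477, -0.0475, 0.0344]
ee_rot: [-0.0, 0.997, -0.082, 0.0]
force: [0.4, -2.4, 0.5]
opening: 0.0005
```

```bash
python3 -m jog '[[0,0.02,0.1,0,0],[0,0.02,0.1,0,0]]'
python3 -m jog '[[0,0.02,0.1,0,0],[0,0.02,0.1,0,0]]'
python3 - <<'E'
from bench import ctrl, viewer
import cv2,numpy as np
s=ctrl.state();print(s['tool_pos'],s['force'],s['t'])
a=viewer.capture("scene")["frame"][165:315,185:355,::-1]; b=viewer.capture("side")["frame"][165:275,160:310,::-1]
cv2.imwrite("pics/scene5z.png",cv2.resize(a,None,fx=4,fy=4,interpolation=cv2.INTER_CUBIC))
cv2.imwrite("pics/side5z.png",cv2.resize(b,None,fx=5,fy=5,interpolation=cv2.INTER_CUBIC))
E
```

```text
t: 6.2
tool_pos: [0.4479, -0.0466, 0.0344]
ee_rot: [0.0, 0.997, -0.081, 0.0]
force: [-0.1, -4.2, -0.1]
opening: 0.0005
t: 6.4
tool_pos: [0.4484, -0.0465, 0.0345]
ee_rot: [0.001, 0.997, -0.081, 0.0]
force: [-2.2, -17.8, -0.8]
opening: 0.0003
[ 0.44839915 -0.0464752   0.03447371] [ -2.18870991 -17.77216438  -0.76706576] 6.4
```

View pics/scene5z.png

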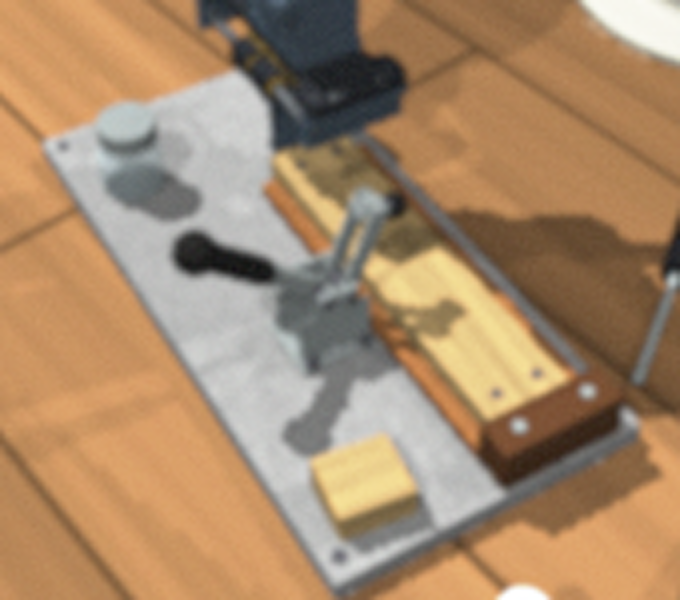

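View pics/side5z.png

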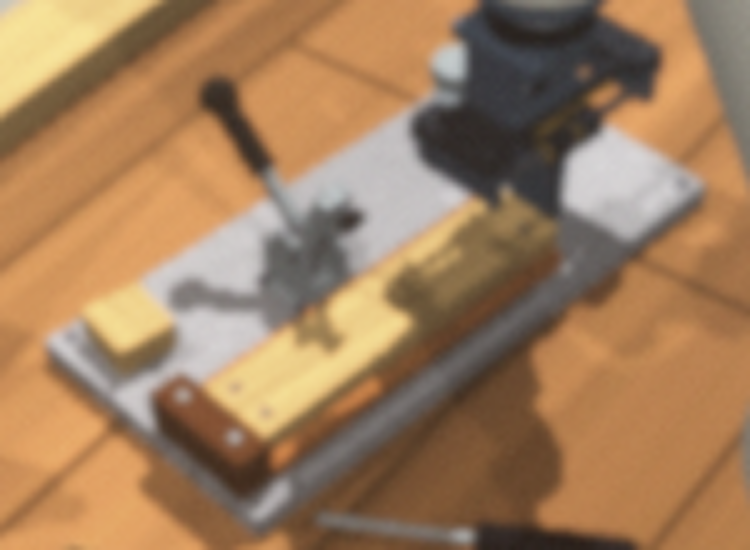

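The rail is home: it stalled at 17.8 N after about 107 mm of travel against the 105 mm expected, and both views show no gap at the stop. I'll back off, rise, and look down on the ball.

```bash
python3 -m jog '[[0,-0.12,-0.7,0,0],[0,-0.25,-1.6,0,0],[0,-0.25,-1.6,4,0],[0,-0.25,-1.6,8.5,0],[0,-0.25,-1.6,13,0],[0,-0.25,-1.6,17.5,0],[0,0,-1,21.5,0],[0,2,1,24.5,0],[0,4,4,24.5,0],[0,6.5,7.5,24.5,0]]'
python3 -m jog '[[0,2,2,0,0],[0,4.7,5.1,0,0],[0,4.7,5.1,0,0],[0,4.7,5.1,0,0]]'
python3 - <<'E'
from bench import ctrl, viewer
import cv2,numpy as np
s=ctrl.state();print(repr(s['tool_pos']),repr(s['ee_rot']),s['force'],s['t'])
c=viewer.capture("wrist"); cv2.imwrite("pics/wrist6.png",c["frame"][:,:,::-1])
E
```

```text
t: 7.5
tool_pos: [0.5137, 0.0297, 0.2806]
ee_rot: [-0.0, 0.997, -0.082, 0.001]
force: [0.6, -1.3, -1.4]
opening: 0.0004
t: 7.9
tool_pos: [0.56, 0.0807, 0.2789]
ee_rot: [0.0, 0.997, -0.081, -0.001]
force: [-1.0, -0.9, 0.8]
opening: 0.0003
array([0.56001003, 0.08065752, 0.27887761]) array([ 1.98643292e-05,  9.96718565e-01, -8.09433730e-02, -5.22057889e-04]) [-1.02178903 -0.92558088  0.77542917] 7.9
```

View pics/wrist6.png

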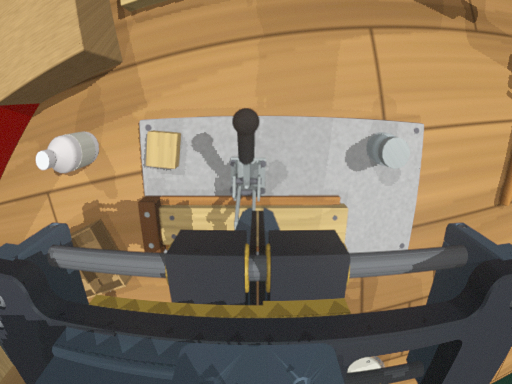

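Run:
```python
from h import *
np.set_printoptions(precision=4,suppress=True)
p=np.array([0.56001003,0.08065752,0.27887761]);q=np.array([2e-5,.99671857,-.08094337,-5e-4])
for k,u,z in [('ball',(246,121),.137),('hinge',(249,180),.068),('stop f',(159,202),.054),('stop n',(161,250),.054),('tail far',(346,207),.042),('jar',(390,151),.078)]:
    print(k,wplane(p,q,u,z))
```

```text
ball [0.6257 0.0809 0.137 ]
hinge [0.5486 0.0927 0.068 ]
stop f [0.535  0.2254 0.054 ]
stop n [0.4608 0.2433 0.054 ]
tail far [ 0.4804 -0.0382  0.042 ]
jar [ 0.5607 -0.0969  0.078 ]
```

The ball is at (0.626, 0.081) from the wrist and (0.627, 0.084) by triangulation, and it sits 78 mm beyond the hinge where 79 mm is expected. I'll go over it to the far side and down.

```bash
python3 -m jog '[[0,4,-0.2,0,0],[0,8,-0.5,0,0],[0,12,-0.7,0,0],[0,12,-0.7,-2,0],[0,12,-0.7,-6,0],[0,12,-0.7,-10,0],[0,12,-0.7,-14,0],[0,12,-0.7,-15.1,0],[0,12,-0.7,-15.1,0],[0,12,-0.7,-15.1,0]]'
python3 - <<'E'
from bench import ctrl, viewer
import cv2,numpy as np
s=ctrl.state();print(repr(s['tool_pos']),s['force'],s['t'])
a=viewer.capture("scene")["frame"][140:290,160:330,::-1]; b=viewer.capture("side")["frame"][130:250,150:300,::-1]
cv2.imwrite("pics/scene7z.png",cv2.resize(a,None,fx=4,fy=4,interpolation=cv2.INTER_CUBIC))
cv2.imwrite("pics/side7z.png",cv2.resize(b,None,fx=5,fy=5,interpolation=cv2.INTER_CUBIC))
E
```

```text
t: 8.95
tool_pos: [0.681, 0.073, 0.1305]
ee_rot: [-0.0, 0.997, -0.082, 0.001]
force: [0.4, 0.7, 1.0]
opening: 0.0006
array([0.68098569, 0.07299366, 0.13047689]) [0.40707771 0.67050449 1.00689086] 8.95
```

View pics/scene7z.png

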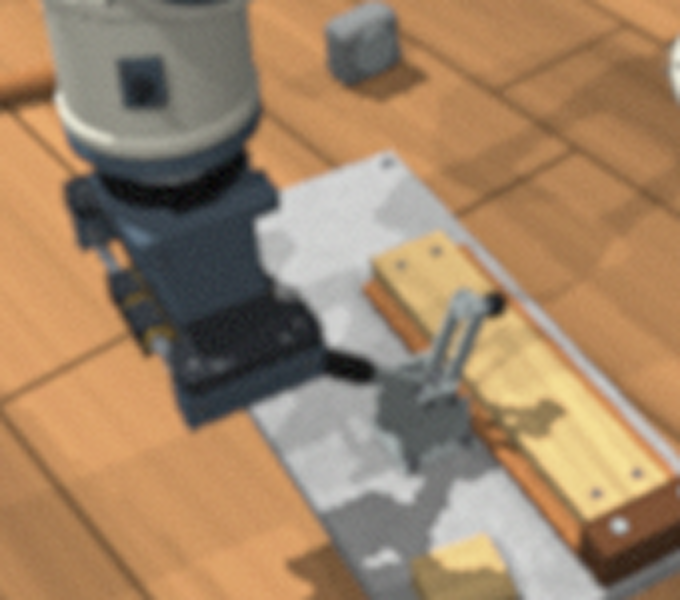

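View pics/side7z.png

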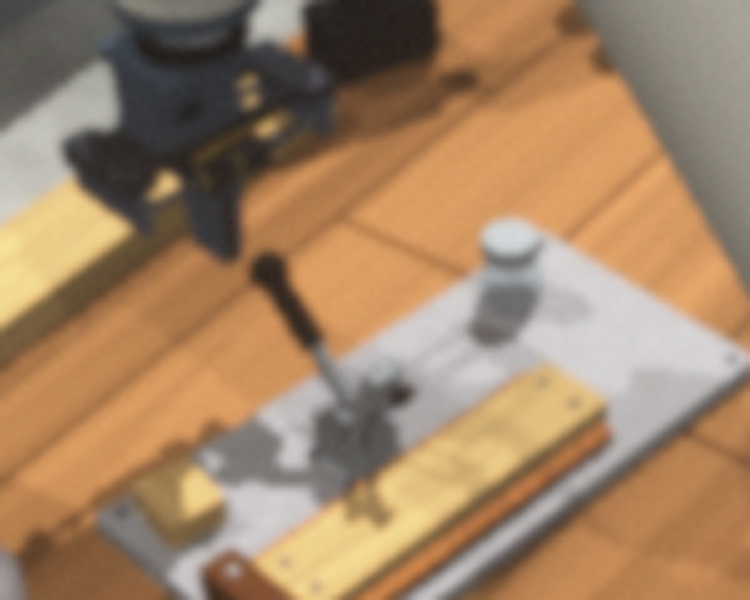

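The fingers are just beyond the ball, with the tip at side (228,255) and the ball at (270,270), and the handle is still open. I'll push towards the clamp's -x.

```bash
python3 -m jog '[[0,-1,0.16,-0.3,0],[0,-2,0.32,-0.3,0],[0,-2.5,0.4,-0.3,0],[0,-3,0.48,-0.3,0],[0,-3.5,0.56,-0.3,0]]'
python3 -m jog '[[0,-0.5,0.08,0,0],[0,-1,0.16,0,0],[0,-1.5,0.24,0,0],[0,-1.5,0.24,0,0]]'
python3 - <<'E'
from bench import ctrl, viewer
import cv2,numpy as np
s=ctrl.state();print(repr(s['tool_pos']),s['force'],s['t'])
b=viewer.capture("side")["frame"][130:250,150:300,::-1]
cv2.imwrite("pics/side8z.png",cv2.resize(b,None,fx=5,fy=5,interpolation=cv2.INTER_CUBIC))
E
```

```text
t: 9.55
tool_pos: [0.6523, 0.0784, 0.1299]
ee_rot: [-0.0, 0.997, -0.082, 0.008]
force: [34.5, -8.6, 24.3]
opening: 0.0004
t: 9.95
tool_pos: [0.6465, 0.0797, 0.1358]
ee_rot: [-0.001, 0.996, -0.082, 0.019]
force: [53.8, -16.2, 47.0]
opening: 0.0004
array([0.6464787 , 0.07965971, 0.13580477]) [ 53.78423359 -16.21251837  47.01361938] 9.95
```

View pics/side8z.png

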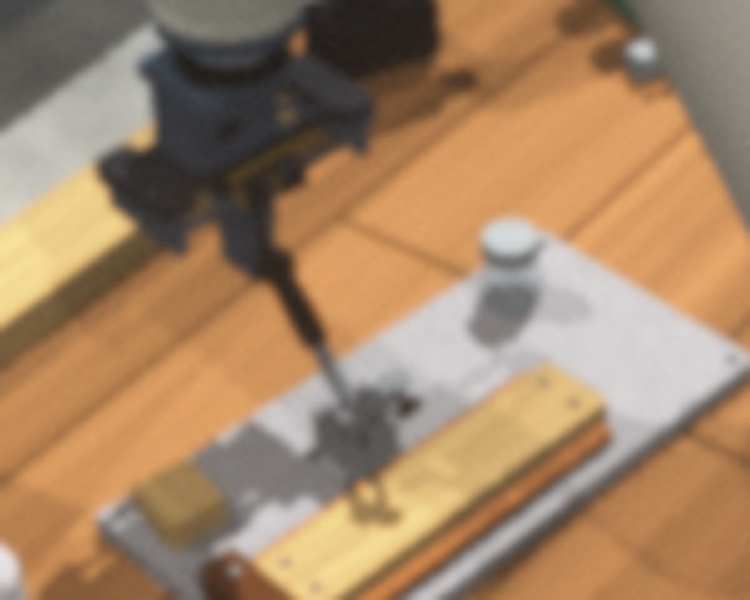

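The force is 54 N back and 47 N up, which lies along the handle. The ball rises as it swings, so a level push lets friction jam it against my fingers. I'll back off, then follow the ball's arc upward.

```bash
python3 -m jog '[[0,1,-0.16,0,0],[0,2,-0.32,0,0],[0,3.5,-0.56,0,0],[0,4,-0.64,-0.5,0],[0,4,-0.64,-0.5,0]]'
python3 - <<'E'
from bench import ctrl, viewer
import cv2,numpy as np
s=ctrl.state();print(repr(s['tool_pos']),s['force'],s['t'])
a=viewer.capture("scene")["frame"][140:290,160:330,::-1]; b=viewer.capture("side")["frame"][130:250,150:300,::-1]
cv2.imwrite("pics/scene9z.png",cv2.resize(a,None,fx=4,fy=4,interpolation=cv2.INTER_CUBIC))
cv2.imwrite("pics/side9z.png",cv2.resize(b,None,fx=5,fy=5,interpolation=cv2.INTER_CUBIC))
E
```

```text
t: 10.5
tool_pos: [0.6699, 0.075, 0.1198]
ee_rot: [0.0, 0.997, -0.082, -0.0]
force: [-0.7, -0.3, -0.1]
opening: 0.0007
array([0.66994754, 0.07502124, 0.11984993]) [-0.69790216 -0.31075365 -0.11215148] 10.5
```

View pics/side9z.png

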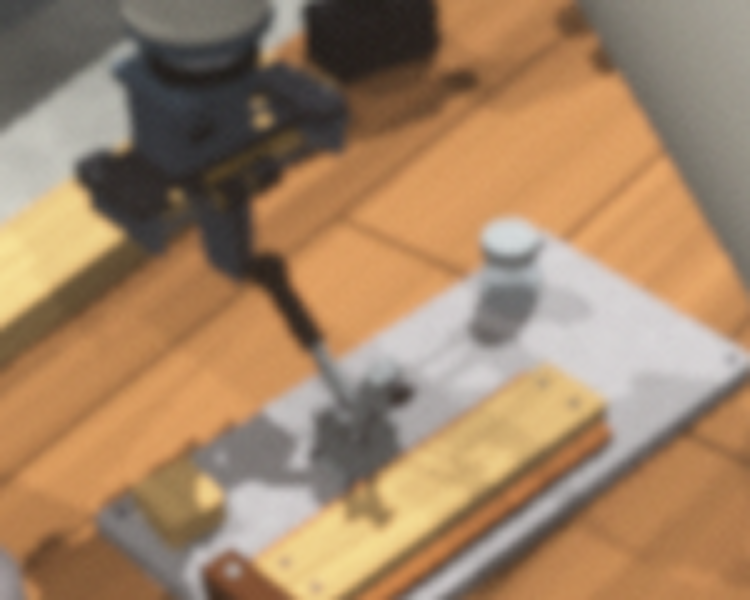

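View pics/scene9z.png

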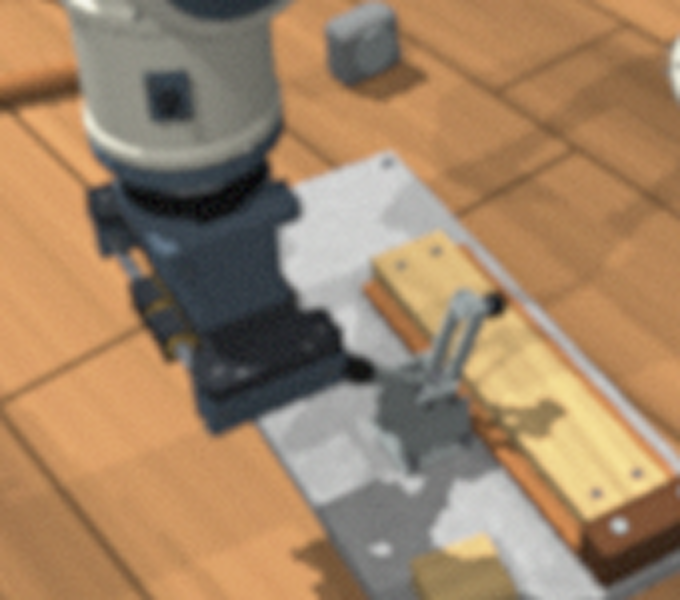

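The handle has sprung back open and nothing else has changed. I'll push again along the arc, left and up together, and check the force halfway.

```bash
python3 -m jog '[[0,-1,0.16,0.2,0],[0,-1.3,0.2,0.4,0],[0,-1.7,0.27,0.8,0],[0,-2.3,0.37,1.3,0]]'
python3 - <<'E'
from bench import ctrl
s=ctrl.state();print(s['tool_pos'],s['force'],s['t'])
E
```

```text
t: 11.0
tool_pos: [0.6476, 0.0788, 0.1342]
ee_rot: [-0.0, 0.997, -0.082, 0.001]
force: [7.3, -0.8, 1.6]
opening: 0.0007
[0.64755912 0.07879965 0.13422561] [ 7.2709883  -0.84894411  1.55075074] 11.0
```

Now the force is about 7 N and mostly level, as stated in the task. I'll carry on over the centre.

```bash
python3 -m jog '[[0,-0.4,0.06,0.35,0],[0,-0.85,0.14,0.7,0],[0,-1.3,0.21,1,0],[0,-1.7,0.27,1.3,0],[0,-2.2,0.35,1.6,0],[0,-2.6,0.42,1.8,0],[0,-3.1,0.5,2,0]]'
python3 - <<'E'
from bench import ctrl, viewer
import cv2
s=ctrl.state();print(s['tool_pos'],s['force'],s['t'])
b=viewer.capture("side")["frame"][130:250,150:300,::-1]
cv2.imwrite("pics/side10z.png",cv2.resize(b,None,fx=5,fy=5,interpolation=cv2.INTER_CUBIC))
E
```

```text
t: 11.7
tool_pos: [0.6158, 0.0839, 0.154]
ee_rot: [-0.0, 0.997, -0.082, 0.0]
force: [0.6, 0.0, 1.4]
opening: 0.0005
[0.61578946 0.08387989 0.15402072] [0.5556488  0.0023556  1.44999467] 11.7
```

View pics/side10z.png

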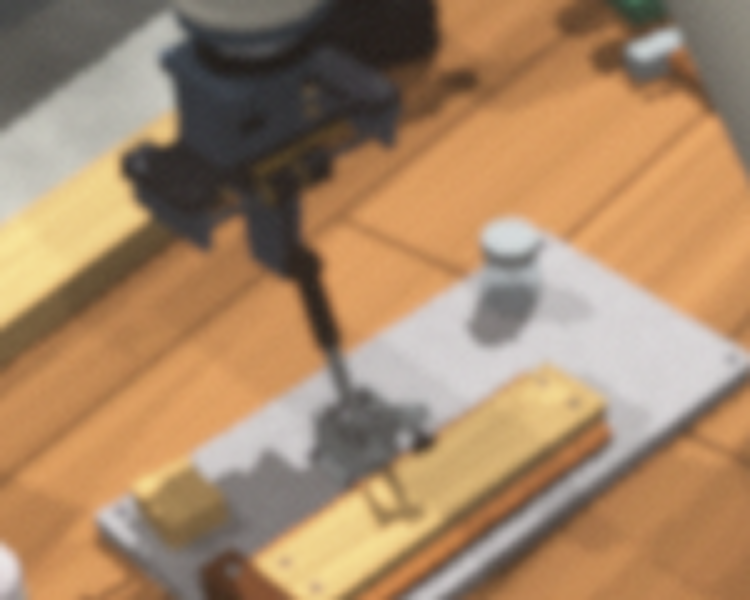

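The handle is close to dead centre, with the ball at about side (305,260). I'll push further.

```bash
python3 -m jog '[[0,-0.5,0.08,0.15,0],[0,-1,0.16,0.3,0],[0,-1.5,0.24,0.45,0],[0,-2,0.32,0.5,0],[0,-2,0.32,0.5,0],[0,-2,0.32,0.5,0]]'
python3 - <<'E'
from bench import ctrl, viewer
import cv2
s=ctrl.state();print(s['tool_pos'],s['force'],s['t'])
b=viewer.capture("side")["frame"][130:250,150:300,::-1]
cv2.imwrite("pics/side11z.png",cv2.resize(b,None,fx=5,fy=5,interpolation=cv2.INTER_CUBIC))
E
```

```text
t: 12.35
tool_pos: [0.596, 0.087, 0.1584]
ee_rot: [-0.0, 0.997, -0.081, 0.0]
force: [0.4, 0.4, -0.6]
opening: 0.0006
[0.5960488  0.08700377 0.15844342] [ 0.354956    0.35022562 -0.62442601] 12.35
```

View pics/side11z.png

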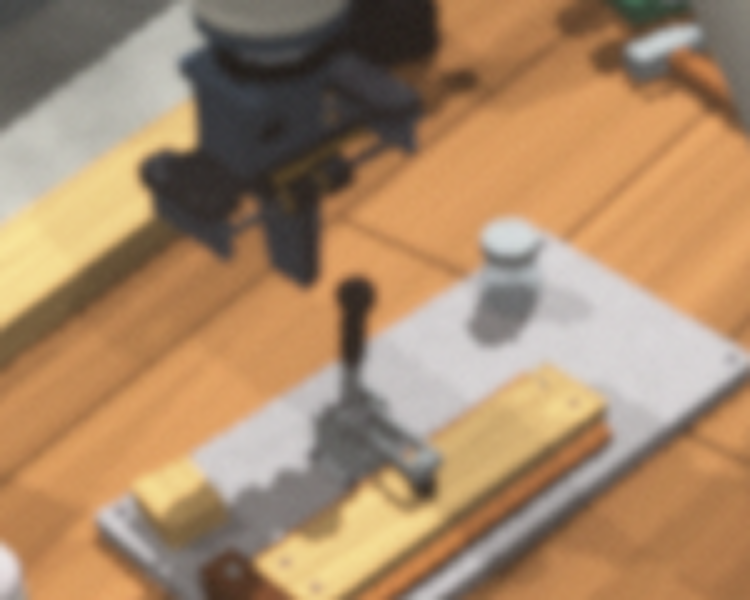

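The clamp has snapped shut. The handle is upright past centre with the ball at (355,295), and the arm is down with the pad on the rail at (425,485). I'll retreat away from it and up, then check.

```bash
python3 -m jog '[[0,2,-0.3,0,0],[0,5,-0.8,0,0],[0,7,-1.1,1,0],[0,8,-1.3,5,0],[0,8,-1.3,9,0],[0,8,-5,12,0],[0,8,-10,12,0],[0,8,-15,12,0],[0,8,-18,12,0],[0,8,-18,12,0]]'
python3 -m jog '[[0,0,-4,0,0],[0,0,-8,0,0],[0,0,-8,0,0],[0,0,-8,0,0]]'
python3 - <<'E'
from bench import ctrl, viewer
import cv2,numpy as np
from h import *
s=ctrl.state();print(s['tool_pos'],s['force'],s['t'])
a=viewer.capture("scene")["frame"][:,:,::-1]; b=viewer.capture("side")["frame"][:,:,::-1]
cv2.imwrite("pics/scene12.png",a)
cv2.imwrite("pics/scene12z.png",cv2.resize(a[165:315,185:355],None,fx=4,fy=4,interpolation=cv2.INTER_CUBIC))
cv2.imwrite("pics/side12z.png",cv2.resize(b[165:275,160:310],None,fx=5,fy=5,interpolation=cv2.INTER_CUBIC))
E
```

```text
t: 13.4
tool_pos: [0.676, -0.0973, 0.2781]
ee_rot: [0.0, 0.997, -0.084, -0.0]
force: [-0.4, 1.0, 0.2]
opening: 0.0004
t: 13.8
tool_pos: [0.6761, -0.1732, 0.2781]
ee_rot: [-0.0, 0.997, -0.082, -0.0]
force: [0.0, 0.5, 0.4]
opening: 0.0003
[ 0.67607883 -0.17324429  0.27807308] [0.02943085 0.47282079 0.42204257] 13.8
```

View pics/scene12z.png

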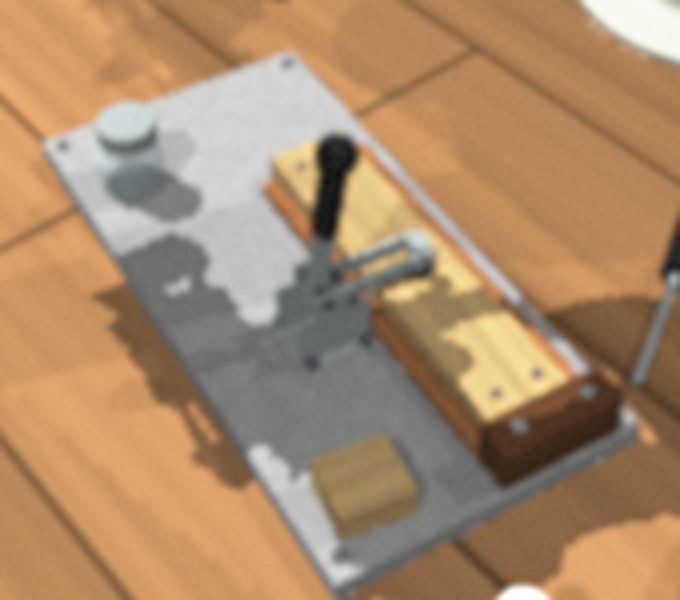

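View pics/side12z.png

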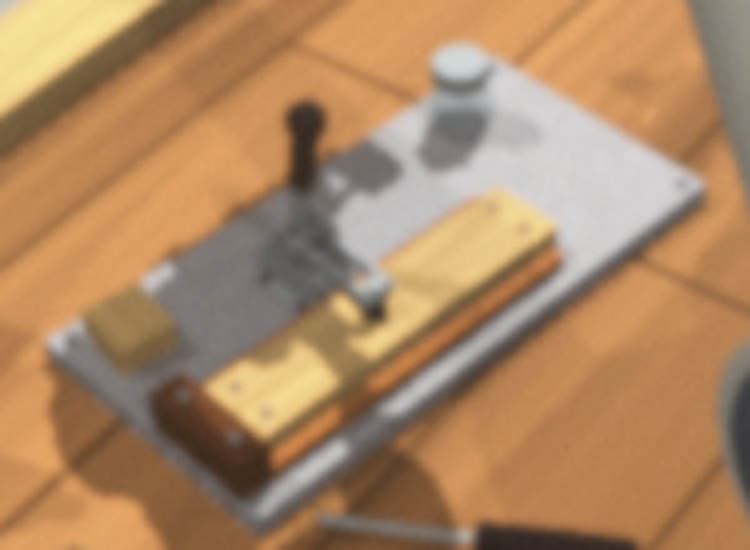

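View pics/scene12.png

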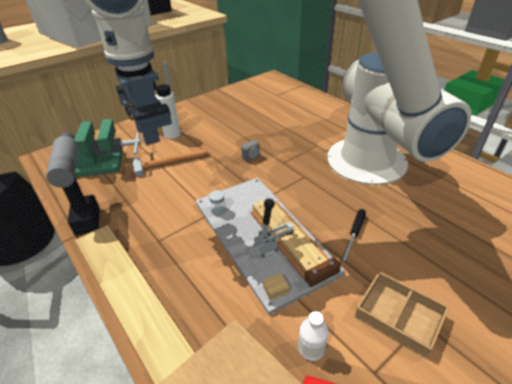

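The rail's head dots are at zoom (497,393) and (538,373), the same as when it was held against the stop. The clamp is shut and the other items are where they were. One numeric check on the ball and tail, then I'll hand in.

Run:
```python
from h import *
print('ball',tri(sz(336,154),dz(305,120)))
a,b=plane(S,sz(273,157),.042),plane(D,dz(500,189),.042); print('tail far',a,b)
from bench import ctrl
ctrl.close_job()
```

```text
ball [0.53407226 0.10253928 0.17386366]
tail far [ 0.47725881 -0.03723042  0.042     ] [ 0.47553196 -0.03659522  0.042     ]
the job is handed in; nothing more can be done
```

I pushed the rail home with closed fingertips and flipped the clamp shut, then handed the job in at about 14 s of the 53 s allowed. No verdict is reported.

- **Rail:** it slid about 90 mm along the channel and stalled against the stop at about 18 N. In the final pictures, after I let go and the clamp closed, its head is in the same place with no gap visible.
- **Clamp, first try:** this did not work. A level push jammed by friction, and the fingertips pressed on the ball with about 73 N. That is within the 120 N wrist limit. The 40 N limit is for the arm and gripper body, and I judged that only the fingertips were touching. I backed off and the handle sprang open again.
- **Clamp, second try:** following the ball's upward arc took only about 7 N, and the clamp snapped shut by itself. The ball now measures 174 mm high (about 172 mm expected when shut), and the pad is down on the rail.
- **Final state:** the robot is clear and touching nothing. By eye, the jar, offcut, screwdriver, hammer, glue, tape measure and tray look unmoved.

The checks agreed to within a few millimetres. The only spread was in the early estimates of the rail tail, which differed by up to 10 mm between cameras; contact force settled the rail's final position.

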